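Unlock the shears box and hold the key turned

ROBOT

A 6-joint arm with a two-finger parallel gripper is mounted at the origin on the work surface. World frame = base frame: x ahead of the robot, y to its left, z up, the work surface at z = 0. Lengths are in m, angles in rad, forces in N, time in s.
With the tool pointing down it reaches from about 0.3 to 0.825 m from the base axis. Payload 5.4 kg.
Tool frame: the origin (TCP) lies on the centre line of the jaws, within the pads' length; the fingertips stand 14 mm ahead of it and the grasp point (between the pads) lies 5 mm behind it; z points along the fingers, y is the direction in which the jaws open and shut (so a half turn about z gives the same grasp; the last joint's range is limited). The gripper opens to 92 mm and grips with 3 to 60 N. Pads are 20 mm wide; open, the fingers measure 128 mm over their backs; the gripper's body (75 mm by 189 mm) begins 69 mm behind the grasp point.
Start: joints at [-1.434, 0.158, 1.597, -0, 1.386, -0.21], TCP at [0.195, -0.541, 0.229] pointing down, gripper open.
Joint ranges: [-2.91, 2.91], [-0.94, 2.29], [0.18, 2.7], [-1.29, 4.43], [0.17, 2.64], [-3, 3]. Speed limits (rad/s): [2.57, 2.57, 3.14, 3.14, 3.14, 3.14].

INTERFACE

Orientations are given as [roll, pitch, yaw] about the fixed x, y, z axes, in that order (R = Rz(yaw) Ry(pitch) Rx(roll)).
In Python, from cell import * gives the robot as it stands. The module is installed in compiled form; this text tells all that it offers.
- The arm moves only by the shell command python3 -m pendant 'ROWS'. ROWS is JSON, a list of rows, each an object of numbers: "gripper": the opening, from 0 (shut) to 1 (fully open); "tx", "ty", "tz": the shift along the tool's x, y, z each as a share of 600 mm, from -1 to 1; "rx", "ry", "rz": the turn, a rotation vector about the tool's x, y, z each as a share of 180 degrees, from -1 to 1. In form: [{"gripper": .., "tx": .., "ty": .., "tz": .., "rx": .., "ry": .., "rz": ..}, ...]. A call has 1 to 5 rows; each row is the pose to reach, as a shift and turn from the pose commanded when the call began, along the tool's axes at that moment, turning the shorter way round; what a row does not reach only later rows make up. A row lasts 1/12 s, in which the tool goes at most 41.7 mm and 7.16 degrees, less where a joint would pass 70% of its speed; a pose out of reach is approached as far as the arm can. A call with a number of a shift or a turn outside -1 to 1 is refused whole. A call with a gripper value outside its range is refused whole. The fingers move at their own pace and stop on an object; the grip force is fixed at half the most. Time passes only in rows, so rows that repeat a pose let the fingers close. It gives the time, the measured TCP pose, the force and the opening at its end, in the units of the state.
- get_obs(): the state, without advancing time (a new reading comes with each control period).
- snapshot(name): name is "scene" or "top" or "wrist"; returns (picture, depth): 480x640x3 uint8, red, green, blue; 480x640 float32, m along the optical axis (not along the pixel's ray), 0 where there is no reading.
- camera_params(name): a dict with "fx", "fy", "cx", "cy" (pixels), "extrinsics" (4x4, takes a point from camera to world coordinates). Camera axes: x right, y down, z forward; pixel columns grow to the right and rows downward; lengths in m; the calibration is good to about 2 mm. A picture is of the moment at which its call begins: read the wrist's pose just before it. camera_params takes no time and is no camera call; for the wrist camera it gives the pose at the moment of the call.
- close_job(): hands the job in, once; it reports no verdict.
The state is a dict: "clock": time; "joint_pos": joint angles; "dq": joint speeds; "joint_efforts": joint torques, N m; "tcp_pos": TCP position; "eef_rot": TCP orientation; "contact_force": force on the tool from outside, world axes, zero at the start; "ft_torque": the same for the moment, N m; "grip_width": finger opening in m.
Only numpy, scipy, OpenCV 4.12 (cv2) and the standard library are available. Lean on these libraries where they do the work, as an engineer would, in place of code of your own. Each camera call takes 0.05 s, during which the arm holds its last target. There are 200 camera calls.

TASK

The shears are locked in the grey steel box: take the key with the square-cornered bow out of the wooden tool stand and push it fully home in the lock on the box's front deck, wiggling it from side to side with light pressure to get it past the sticky pins instead of forcing it. Then turn it a quarter turn clockwise, as far as it goes, so that the lid springs up, and finish while still gripping the key and holding it turned against its spring, so that I can shut the lid again afterwards. Leave the round-bowed key and everything else on the table where they are.

Things in the scene. Friction and masses are not known exactly. Their poses are not given: they have to be found in the camera images.
- square_key: Loose 40 g key, upright in a slot of the stand. Black flat rectangular bow 30 wide (x), 9 thick (y), 38 mm tall. Origin: centre of the bow's underside (shoulder: rests on the stand's top and, when home, on the lock's face); z up. Steel blade below: 11 wide (x), 4.4 mm thick (y), straight to z = -28.5 mm, then a symmetric 90-degree V point to z = -34 mm. Fits the lock either way round.
- round_key: Another key, steel, with a round bow 23 mm in diameter and 6 mm thick, in another slot of the stand; origin and blade as for the square key. Not for this lock: leave it.
- screwdriver: Stubby screwdriver with a wooden handle 25 mm in diameter, standing 48 mm above the stand in the remaining slot; origin at its collar's underside. Leave it.
- stand: Fixed wooden block 190 (x) x 50 (y) x 45 mm tall, origin under its centre. Three equal vertical slots in its top at x = -60, 0, +60 mm, each 13 (x) by 6 mm (y), 38 mm deep: one holds the square key, one the round key, one the screwdriver, in any order. The keys' bows lie along the block's x.
- shears_box: Fixed grey steel box 240 (x) x 250 (y) x 110 mm tall, origin on its underside straight below the lock's axis. Its fixed front deck (110 mm high, x = -45 to +47 mm) carries the lock; behind it, to x = +195 mm, is the hinged lid, level with the deck while shut.
- keyway (a point): Centre of the keyway's mouth on the brass plug's face (26 mm across), 114 mm above the table, 4 mm above the deck. z up; x along the keyway's long side; turns with the plug, at rest in line with the box. Keyway 13 (x) by 6 mm (y), with a 3 mm 45-degree chamfer round the mouth; 0.8 to 1 mm play each way. The key goes straight down till its origin is at this point.
- plug (a joint): Turn of the lock plug, rad: 0 locked, grows clockwise seen from above, stop at 1.6. Blocked until the key is fully home. Spring return: about 0.04 N m at 0, 0.13 N m at the stop; let go, it springs back to 0. The blade has about 0.15 rad of play in the keyway, so the bow must turn that much farther than the plug. At about 1.15 rad its cam frees the lid.
- lid (a joint): Opening of the sprung lid, rad: 0 shut, springs up by itself to its stop at 0.5 when the cam frees it. Its front edge then stands about 70 mm above the deck.
- lid_edge (a point): Middle of the lid's front edge, 48 mm behind the lock's axis when shut.
- pin_a: First of two hidden sticky pins, 12 mm below the face, its nose reaching in from the keyway's +x side to 1.5 mm from the middle. Pushed sideways (along the keyway's x) by the blade it yields at about 6 N and stays there; under a straight push of the V point it binds: 25 N or more, which would spoil it. So: 5 to 10 N down, slowly, and strokes of 1 to 3 mm to and fro along the keyway's x. Origin: as keyway.
- pin_b: Second sticky pin, the same, 24.5 mm below the face, from the -x side.
- cone1: Thread cone, 72 mm across at the base, 111 mm tall. Bystander.
- cone2: Thread cone, as cone1. Bystander.
- cone3: Thread cone, as cone1. Bystander.
- tape_case: White tape-measure case 55 x 55 x 22 mm. Bystander.
- pin_dish: Steel pin dish, 80 mm across, 22 mm tall. Bystander.
- mug: White mug 76 mm across, 90 mm tall. Bystander.

How it is judged:
By the outcome, as a careful person would: the job done as asked, in the order asked, and still so for the second after the job is handed in, while the arm keeps its last pose, push and grip.
It also fails if it takes over 64 s, if anything falls off the work surface, if the arm or the gripper's body presses on something with over 40 N, if the wrist force passes 120 N, or if a joint passes its speed limit or range.

## Working session

There is one attempt and no reset: what is moved stays moved. The work goes in short steps, Python scripts to look and compute and a shell command to move; the robot and the scene stay as the last step left them, time stands still between calls to the robot, and variables do not carry over. Pictures are saved under pics/ and viewed, about 8 in all and at most 12, crops included, and the job is handed in when it is done.

```bash
mkdir -p pics
cat > h.py <<'E'
from cell import *
import numpy as np, cv2
from scipy.spatial.transform import Rotation as R
def px2w(name,u,v,d,c=None):
    c=c or camera_params(name); p=np.array([(u-c['cx'])/c['fx']*d,(v-c['cy'])/c['fy']*d,d,1]); return (np.array(c['extrinsics'])@p)[:3]
def w2px(name,p,c=None):
    c=c or camera_params(name); q=np.linalg.inv(c['extrinsics'])@np.r_[p,1]; return q[0]/q[2]*c['fx']+c['cx'],q[1]/q[2]*c['fy']+c['cy']
def save(n,im): cv2.imwrite('pics/'+n+'.png',im[:,:,::-1])
def cloud(name,d,c=None):
    c=c or camera_params(name); v,u=np.mgrid[0:480,0:640]
    P=np.stack([(u-c['cx'])/c['fx']*d,(v-c['cy'])/c['fy']*d,d,np.ones_like(d)],-1)@np.array(c['extrinsics']).T
    return P[...,:3]
E
python3 - <<'E'
from h import *
o=get_obs()
for k,v in o.items(): print(k,np.round(v,4))
for n in ['top','scene']:
    im,d=snapshot(n); save(n+'0',im); np.save(n+'0.npy',d); c=camera_params(n); print(n,c['fx'],c['cx'],c['cy'],np.round(c['extrinsics'],3).tolist())
E
```

```text
clock 0.0
joint_pos [-1.4341  0.159   1.5982 -0.      1.3862 -0.2101]
dq [-0.0002  0.0014 -0.0003  0.      0.0028 -0.0002]
joint_efforts [ 3.10000e-03 -3.85571e+01 -3.22105e+01  7.04000e-02  3.80000e-02
 -1.00000e-04]
tcp_pos [ 0.1953 -0.5402  0.2276]
eef_rot [-3.1398e+00 -4.0000e-04  3.4680e-01]
contact_force [ 0.0976 -0.057  -0.0152]
ft_torque [-0.0312  0.0106  0.0036]
grip_width 0.0921
top 441.4776763676489 319.72792221875386 246.76184197431598 [[-0.002, -0.988, 0.152, 0.373], [-1.0, 0.001, -0.01, -0.048], [0.01, -0.152, -0.988, 1.171], [0.0, 0.0, 0.0, 1.0]]
scene 496.3803094019011 311.3337976887628 245.78420634669547 [[0.816, 0.388, -0.429, 1.054], [0.578, -0.539, 0.613, -0.73], [0.007, -0.748, -0.664, 0.839], [0.0, 0.0, 0.0, 1.0]]
```

View pics/top0.png

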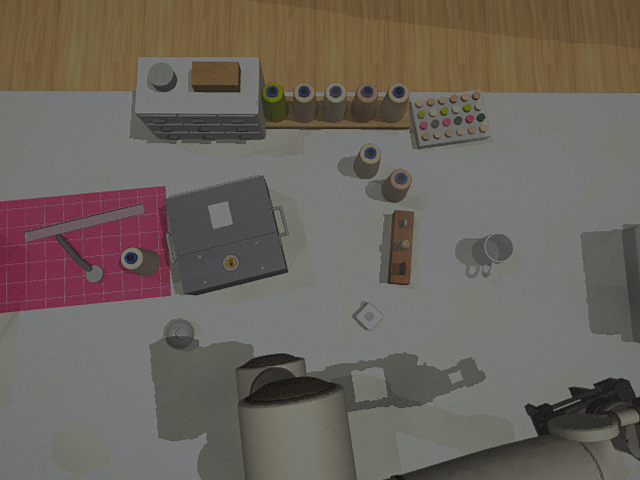

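View pics/scene0.png

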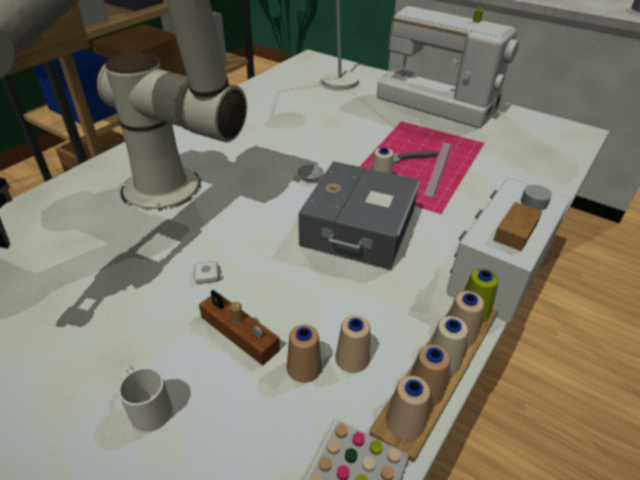

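The top view shows the stand at about (401,247), with the black square key at its near end (401,268), the screwdriver in the middle and the round key at the far end. The lock is at about (231,263) on the box. I'll measure these from the depth data.

Run:
```python
from h import *
for n,box in [('top',{'stand':(375,425,195,300,.040,.050),'key':(385,420,252,285,.070,.095),'rk':(385,420,210,235,.06,.08),'box':(155,300,170,300,.100,.118)})]:
    d=np.load(n+'0.npy'); P=cloud(n,d)
    for k,(u0,u1,v0,v1,z0,z1) in box.items():
        Q=P[v0:v1,u0:u1].reshape(-1,3); Q=Q[(Q[:,2]>z0)&(Q[:,2]<z1)]
        r=cv2.minAreaRect((Q[:,:2]*1000).astype(np.float32)); print(k,len(Q),np.round(r[0],1),np.round(r[1],1),round(r[2],1),Q[:,2].mean())
im=cv2.imread('pics/top0.png'); 
a=cv2.resize(im[225:305,165:295],None,fx=6,fy=6,interpolation=cv2.INTER_CUBIC)
cv2.imwrite('pics/lock0.png',a)
d=np.load('top0.npy'); 
for u,v in [(231,263),(401,268),(404,223),(402,244)]: print(px2w('top',u,v,d[v,u]))
```

```text
stand 1227 [ 568.  -271.4] [ 64.7 232.6] 89.6 0.044999638521696354
key 51 [ 487.9 -265.7] [ 9.1 28.6] 84.5 0.08140750668797875
rk 25 [ 606.9 -276.7] [ 6.2 20.7] 84.1 0.06616578682903569
box 10121 [572.8 175.9] [245.7 250.8] 14.1 0.11089426752559611
[0.49882197 0.16014337 0.0864555 ]
[ 0.48704632 -0.26139421  0.07636224]
[ 0.60334661 -0.27424233  0.06763007]
[ 0.54507021 -0.26251681  0.09252301]
```

View pics/lock0.png

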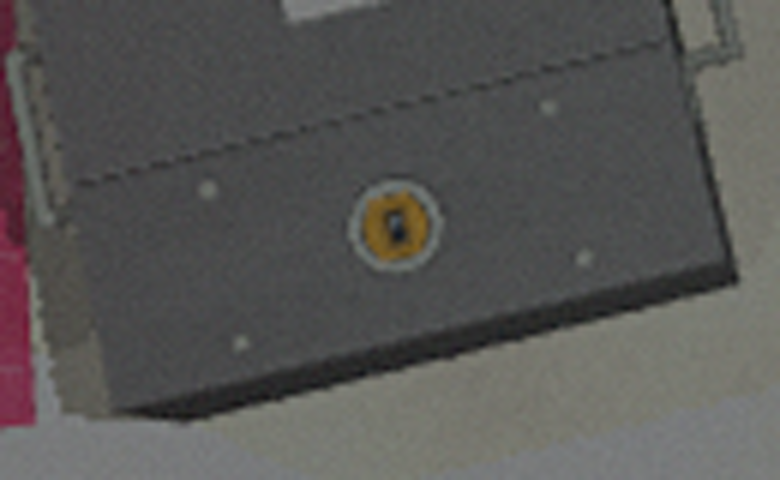

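Lock in the crop is at (396,226), which is pixel (231,262.6). The keyway runs along the box's x. The last joint needs room for the clockwise turn, so I'll grasp with the tool yaw near 3.05 rad.

```bash
python3 -m pendant '[{"rz":-0.198},{"rz":-0.198},{"rz":-0.198},{"rz":-0.198},{"rz":-0.198}]'
python3 -m pendant '[{"rz":-0.198},{"rz":-0.198},{"rz":-0.198},{"rz":-0.198},{"rz":-0.198}]'
python3 -m pendant '[{"rz":-0.198},{"rz":-0.198},{"rz":-0.198},{"rz":-0.198},{"rz":-0.198}]' 
python3 -m pendant '[{"rz":-0.198},{"rz":-0.198},{"rz":-0.198},{"rz":-0.198},{"rz":-0.198}]' 
python3 -m pendant '[{"rz":-0.0684},{"rz":-0.0684}]' 
python3 -m pendant '[{"tx":-0.222,"ty":0.25,"tz":0.015},{"tx":-0.222,"ty":0.25,"tz":0.015},{"tx":-0.222,"ty":0.25,"tz":0.015},{"tx":-0.222,"ty":0.25,"tz":0.015},{"tx":-0.222,"ty":0.25,"tz":0.015}]'
python3 -m pendant '[{"tx":-0.222,"ty":0.25,"tz":0.015},{"tx":-0.222,"ty":0.25,"tz":0.015},{"tx":-0.222,"ty":0.25,"tz":0.015},{"tx":-0.222,"ty":0.25,"tz":0.015},{"tx":-0.222,"ty":0.25,"tz":0.015}]'
python3 -m pendant '[{"tz":0},{"tz":0},{"tz":0}]'
python3 - <<'E'
from h import *
d=np.load('top0.npy'); c=camera_params('top')
from scipy.optimize import fsolve
for z in (.114,):
  print('lock',[float(x) for x in px2w('top',230.6,262.3,fsolve(lambda d:px2w('top',230.6,262.3,d[0])[2]-z,[1.])[0])])
c=camera_params('wrist'); im,dd=snapshot('wrist'); save('w1',im); np.savez('w1.npz',d=dd,e=c['extrinsics'],k=[c['fx'],c['fy'],c['cx'],c['cy']])
print(np.round(c['extrinsics'],3).tolist(),get_obs()['joint_pos'])
P=cloud('wrist',dd,c)
Q=P.reshape(-1,3)
for nm,z0,z1 in [('bow',.078,.088),('st',.043,.047)]:
    q=Q[(Q[:,2]>z0)&(Q[:,2]<z1)&(abs(Q[:,0]-.488)<.03+.2*(nm=='st'))&(abs(Q[:,1]+.266)<.05)]
    if len(q)>4: r=cv2.minAreaRect((q[:,:2]*1000).astype(np.float32)); print(nm,len(q),r)
E
```

```text
lock [0.4973150901189939, 0.15586717989399163, 0.11399999999999988]
[[0.339, -0.914, -0.222, 0.258], [-0.941, -0.33, -0.078, -0.519], [-0.002, 0.235, -0.972, 0.384], [0.0, 0.0, 0.0, 1.0]] [-1.43411814e+00  1.58920121e-01  1.59791156e+00  7.33348573e-06
  1.38625121e+00 -2.10083641e-01]schema error: expected keys gripper, tx, ty, tz, rx, ry, rz
schema error: expected keys gripper, tx, ty, tz, rx, ry, rz
schema error: expected keys gripper, tx, ty, tz, rx, ry, rz
schema error: expected keys gripper, tx, ty, tz, rx, ry, rz
schema error: expected keys gripper, tx, ty, tz, rx, ry, rz
schema error: expected keys gripper, tx, ty, tz, rx, ry, rz
schema error: expected keys gripper, tx, ty, tz, rx, ry, rz
schema error: expected keys gripper, tx, ty, tz, rx, ry, rz
```

View pics/w1.png

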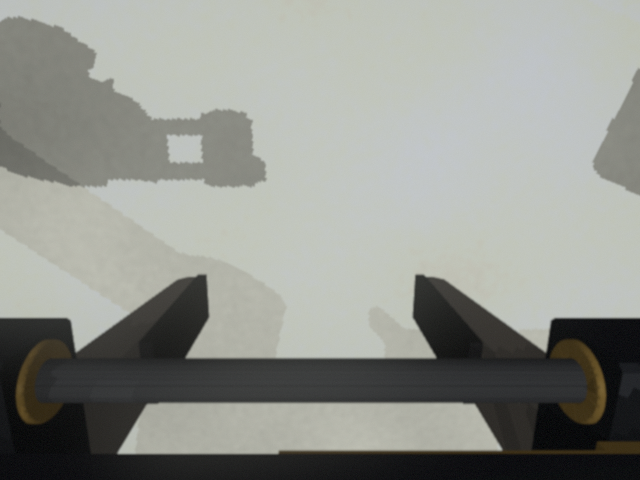

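All seven keys are required, so nothing moved. I'll redo the move and stop with the TCP 30 mm past the key so the wrist camera can see it.

```bash
python3 -m pendant '[{"gripper":1,"tx":0,"ty":0,"tz":0,"rx":0,"ry":0,"rz":-0.198},{"gripper":1,"tx":0,"ty":0,"tz":0,"rx":0,"ry":0,"rz":-0.198},{"gripper":1,"tx":0,"ty":0,"tz":0,"rx":0,"ry":0,"rz":-0.198},{"gripper":1,"tx":0,"ty":0,"tz":0,"rx":0,"ry":0,"rz":-0.198},{"gripper":1,"tx":0,"ty":0,"tz":0,"rx":0,"ry":0,"rz":-0.198}]'
python3 -m pendant '[{"gripper":1,"tx":0,"ty":0,"tz":0,"rx":0,"ry":0,"rz":-0.198},{"gripper":1,"tx":0,"ty":0,"tz":0,"rx":0,"ry":0,"rz":-0.198},{"gripper":1,"tx":0,"ty":0,"tz":0,"rx":0,"ry":0,"rz":-0.198},{"gripper":1,"tx":0,"ty":0,"tz":0,"rx":0,"ry":0,"rz":-0.198},{"gripper":1,"tx":0,"ty":0,"tz":0,"rx":0,"ry":0,"rz":-0.198}]'
python3 -m pendant '[{"gripper":1,"tx":0,"ty":0,"tz":0,"rx":0,"ry":0,"rz":-0.198},{"gripper":1,"tx":0,"ty":0,"tz":0,"rx":0,"ry":0,"rz":-0.198},{"gripper":1,"tx":0,"ty":0,"tz":0,"rx":0,"ry":0,"rz":-0.198},{"gripper":1,"tx":0,"ty":0,"tz":0,"rx":0,"ry":0,"rz":-0.198},{"gripper":1,"tx":0,"ty":0,"tz":0,"rx":0,"ry":0,"rz":-0.198}]'
python3 -m pendant '[{"gripper":1,"tx":0,"ty":0,"tz":0,"rx":0,"ry":0,"rz":-0.198},{"gripper":1,"tx":0,"ty":0,"tz":0,"rx":0,"ry":0,"rz":-0.198},{"gripper":1,"tx":0,"ty":0,"tz":0,"rx":0,"ry":0,"rz":-0.198},{"gripper":1,"tx":0,"ty":0,"tz":0,"rx":0,"ry":0,"rz":-0.198},{"gripper":1,"tx":0,"ty":0,"tz":0,"rx":0,"ry":0,"rz":-0.198}]'
python3 -m pendant '[{"gripper":1,"tx":0,"ty":0,"tz":0,"rx":0,"ry":0,"rz":-0.0684},{"gripper":1,"tx":0,"ty":0,"tz":0,"rx":0,"ry":0,"rz":-0.0684}]'
python3 -m pendant '[{"gripper":1,"tx":-0.247,"ty":0.252,"tz":0.02,"rx":0,"ry":0,"rz":0},{"gripper":1,"tx":-0.247,"ty":0.252,"tz":0.02,"rx":0,"ry":0,"rz":0},{"gripper":1,"tx":-0.247,"ty":0.252,"tz":0.02,"rx":0,"ry":0,"rz":0},{"gripper":1,"tx":-0.247,"ty":0.252,"tz":0.02,"rx":0,"ry":0,"rz":0},{"gripper":1,"tx":-0.247,"ty":0.252,"tz":0.02,"rx":0,"ry":0,"rz":0}]'
python3 - <<'E'
from h import *
print(get_obs()['tcp_pos'],get_obs()['eef_rot'])
E
```

```text
clock: 0.57
tcp_pos: [0.1954, -0.5405, 0.2282]
eef_rot: [-3.141, -0.001, 0.975]
contact_force: [-0.0, 0.3, -1.0]
grip_width: 0.0921
clock: 0.98
tcp_pos: [0.1954, -0.5405, 0.2282]
eef_rot: [-3.142, -0.001, 1.597]
contact_force: [-0.2, -0.1, 1.0]
grip_width: 0.0918
clock: 1.4
tcp_pos: [0.1954, -0.5405, 0.2282]
eef_rot: [3.141, -0.001, 2.219]
contact_force: [0.9, 0.7, -0.7]
grip_width: 0.0918
clock: 1.82
tcp_pos: [0.1954, -0.5405, 0.2282]
eef_rot: [3.141, -0.0, 2.841]
contact_force: [-0.0, -0.1, 0.1]
grip_width: 0.0922
clock: 1.98
tcp_pos: [0.1954, -0.5405, 0.2282]
eef_rot: [3.141, -0.0, 3.056]
contact_force: [-0.3, -0.3, 0.1]
grip_width: 0.0919
clock: 2.4
tcp_pos: [0.355, -0.4046, 0.2165]
eef_rot: [3.141, -0.0, 3.049]
contact_force: [0.6, -0.6, 1.4]
grip_width: 0.0919
[ 0.35503074 -0.40457252  0.21649519] [ 3.14130908e+00 -1.10841813e-04  3.04923139e+00]
```

```bash
python3 -m pendant '[{"gripper":1,"tx":-0.247,"ty":0.252,"tz":0.02,"rx":0,"ry":0,"rz":0},{"gripper":1,"tx":-0.247,"ty":0.252,"tz":0.02,"rx":0,"ry":0,"rz":0},{"gripper":1,"tx":-0.247,"ty":0.252,"tz":0.02,"rx":0,"ry":0,"rz":0},{"gripper":1,"tx":-0.247,"ty":0.252,"tz":0.02,"rx":0,"ry":0,"rz":0},{"gripper":1,"tx":-0.247,"ty":0.252,"tz":0.02,"rx":0,"ry":0,"rz":0}]'
python3 -m pendant '[{"gripper":1,"tx":0,"ty":0,"tz":0,"rx":0,"ry":0,"rz":0},{"gripper":1,"tx":0,"ty":0,"tz":0,"rx":0,"ry":0,"rz":0},{"gripper":1,"tx":0,"ty":0,"tz":0,"rx":0,"ry":0,"rz":0}]'
python3 - <<'E'
from h import *
c=camera_params('wrist'); im,dd=snapshot('wrist'); save('w2',im)
print(get_obs()['tcp_pos'],get_obs()['eef_rot'],get_obs()['joint_pos'])
P=cloud('wrist',dd,c)
Q=P.reshape(-1,3)
print('tip px',w2px('wrist',get_obs()['tcp_pos'],c))
for nm,z0,z1 in [('bow',.078,.088),('st',.042,.048)]:
    q=Q[(Q[:,2]>z0)&(Q[:,2]<z1)&(abs(Q[:,0]-.488)<.03+.02*(nm=='st'))&(abs(Q[:,1]+.266)<.04)]
    if len(q)>4:
        r=cv2.minAreaRect((q[:,:2]*1000).astype(np.float32)); print(nm,len(q),r,q.mean(0),q.min(0),q.max(0))
E
```

```text
clock: 2.82
tcp_pos: [0.5138, -0.2698, 0.2047]
eef_rot: [3.141, -0.0, 3.05]
contact_force: [-1.1, -0.8, 0.2]
grip_width: 0.0914
clock: 3.07
tcp_pos: [0.5123, -0.2716, 0.2047]
eef_rot: [-3.141, -0.001, 3.05]
contact_force: [-0.1, -0.9, -0.8]
grip_width: 0.0918
[ 0.51192444 -0.27223741  0.20482674] [-3.14145468e+00 -6.70560894e-04  3.04900260e+00] [-6.96782885e-01  1.89414467e-01  1.60954748e+00 -5.07590277e-04
  1.34310420e+00 -2.17487451e+00]
tip px (np.float64(309.8253171376545), np.float64(307.1266144753099))
bow 552 ((488.0107421875, -267.88519287109375), (8.420860290527344, 30.229631423950195), 84.86671447753906) [ 0.48749751 -0.26784217  0.08242582] [ 0.47283588 -0.27323631  0.07940041] [ 0.50313537 -0.26253672  0.0846935 ]
st 6218 ((496.79437255859375, -268.7969665527344), (50.08568572998047, 86.74299621582031), 84.49788665771484) [ 0.49467601 -0.26876145  0.0447743 ] [ 0.45149305 -0.29741502  0.04220953] [ 0.53798828 -0.24023983  0.0479218 ]
```

View pics/w2.png

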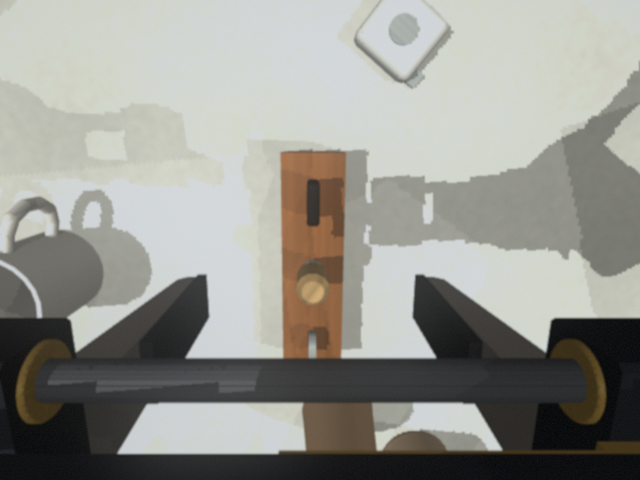

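Clean view: square key at (313,202), screwdriver at (313,288). Key centre is (0.4880, -0.2679) and the yaw is already aligned. I'll descend and grip.

```bash
python3 -m pendant '[{"gripper":1,"tx":0.0403,"ty":0.0035,"tz":0.06,"rx":0,"ry":0,"rz":0},{"gripper":1,"tx":0.0403,"ty":0.0035,"tz":0.12,"rx":0,"ry":0,"rz":0},{"gripper":1,"tx":0.0403,"ty":0.0035,"tz":0.18,"rx":0,"ry":0,"rz":0},{"gripper":1,"tx":0.0403,"ty":0.0035,"tz":0.21,"rx":0,"ry":0,"rz":0},{"gripper":1,"tx":0.0403,"ty":0.0035,"tz":0.233,"rx":0,"ry":0,"rz":0}]'
python3 -m pendant '[{"gripper":0.3,"tx":0,"ty":0,"tz":0,"rx":0,"ry":0,"rz":0},{"gripper":0.3,"tx":0,"ty":0,"tz":0,"rx":0,"ry":0,"rz":0},{"gripper":0.3,"tx":0,"ty":0,"tz":0,"rx":0,"ry":0,"rz":0},{"gripper":0.3,"tx":0,"ty":0,"tz":0,"rx":0,"ry":0,"rz":0},{"gripper":0.3,"tx":0,"ty":0,"tz":0,"rx":0,"ry":0,"rz":0}]'
python3 -m pendant '[{"gripper":0,"tx":0,"ty":0,"tz":0,"rx":0,"ry":0,"rz":0},{"gripper":0,"tx":0,"ty":0,"tz":0,"rx":0,"ry":0,"rz":0},{"gripper":0,"tx":0,"ty":0,"tz":0,"rx":0,"ry":0,"rz":0},{"gripper":0,"tx":0,"ty":0,"tz":0,"rx":0,"ry":0,"rz":0},{"gripper":0,"tx":0,"ty":0,"tz":0,"rx":0,"ry":0,"rz":0}]'
python3 - <<'E'
from h import *
o=get_obs();print(o['tcp_pos'],o['eef_rot'],o['contact_force'],o['ft_torque'],o['grip_width'])
E
```

```text
clock: 3.53
tcp_pos: [0.486, -0.2675, 0.0624]
eef_rot: [3.139, -0.004, 3.047]
contact_force: [0.8, 0.9, 0.3]
grip_width: 0.0921
clock: 3.95
tcp_pos: [0.4894, -0.2682, 0.0668]
eef_rot: [-3.14, 0.002, 3.049]
contact_force: [0.8, 0.4, 0.2]
grip_width: 0.0606
clock: 4.37
tcp_pos: [0.4887, -0.2672, 0.0652]
eef_rot: [3.142, -0.0, 3.05]
contact_force: [0.0, -0.3, -0.4]
grip_width: 0.0271
[ 0.48873762 -0.26723191  0.06523589] [ 3.14157235e+00 -2.41781946e-05  3.04993791e+00] [ 0.04528535 -0.2727426  -0.42736664] [ 0.06499466 -0.17800194  0.02720797] 0.027114325722860138
```

```bash
python3 -m pendant '[{"gripper":0,"tx":0,"ty":0,"tz":0,"rx":0,"ry":0,"rz":0},{"gripper":0,"tx":0,"ty":0,"tz":0,"rx":0,"ry":0,"rz":0},{"gripper":0,"tx":0,"ty":0,"tz":0,"rx":0,"ry":0,"rz":0},{"gripper":0,"tx":0,"ty":0,"tz":0,"rx":0,"ry":0,"rz":0},{"gripper":0,"tx":0,"ty":0,"tz":0,"rx":0,"ry":0,"rz":0}]'
python3 - <<'E'
from h import *
o=get_obs();print(o['tcp_pos'],o['eef_rot'],o['contact_force'],o['ft_torque'],o['grip_width'])
E
```

```text
clock: 4.78
tcp_pos: [0.4887, -0.2673, 0.0652]
eef_rot: [3.142, -0.0, 3.05]
contact_force: [0.1, -0.3, -0.7]
grip_width: 0.0086
[ 0.48871994 -0.26728071  0.065178  ] [ 3.14152349e+00 -2.87487884e-06  3.04983644e+00] [ 0.09489149 -0.33271489 -0.68897351] [ 0.05871891 -0.1495171  -0.02144058] 0.008634673397560298
```

```bash
python3 -m pendant '[{"gripper":0,"tx":0,"ty":0,"tz":-0.03,"rx":0,"ry":0,"rz":0},{"gripper":0,"tx":0,"ty":0,"tz":-0.09,"rx":0,"ry":0,"rz":0},{"gripper":0,"tx":0,"ty":0,"tz":-0.16,"rx":0,"ry":0,"rz":0},{"gripper":0,"tx":0,"ty":0,"tz":-0.22,"rx":0,"ry":0,"rz":0},{"gripper":0,"tx":0,"ty":0,"tz":-0.26,"rx":0,"ry":0,"rz":0}]'
python3 -m pendant '[{"gripper":0,"tx":-0.0143,"ty":0.06,"tz":-0.02,"rx":0,"ry":0,"rz":0},{"gripper":0,"tx":-0.0143,"ty":0.12,"tz":-0.02,"rx":0,"ry":0,"rz":0},{"gripper":0,"tx":-0.0143,"ty":0.19,"tz":-0.02,"rx":0,"ry":0,"rz":0},{"gripper":0,"tx":-0.0143,"ty":0.26,"tz":-0.02,"rx":0,"ry":0,"rz":0},{"gripper":0,"tx":-0.0143,"ty":0.33,"tz":-0.02,"rx":0,"ry":0,"rz":0}]'
python3 -m pendant '[{"gripper":0,"tx":-0.0143,"ty":0.07,"tz":0,"rx":0,"ry":0,"rz":0},{"gripper":0,"tx":-0.0143,"ty":0.14,"tz":0,"rx":0,"ry":0,"rz":0},{"gripper":0,"tx":-0.0143,"ty":0.21,"tz":0,"rx":0,"ry":0,"rz":0},{"gripper":0,"tx":-0.0143,"ty":0.27,"tz":0,"rx":0,"ry":0,"rz":0},{"gripper":0,"tx":-0.0143,"ty":0.33,"tz":0,"rx":0,"ry":0,"rz":0}]'
python3 -m pendant '[{"gripper":0,"tx":0,"ty":0.04,"tz":0,"rx":0,"ry":0,"rz":-0.036},{"gripper":0,"tx":0,"ty":0.06,"tz":0,"rx":0,"ry":0,"rz":-0.072},{"gripper":0,"tx":0,"ty":0.073,"tz":0,"rx":0,"ry":0,"rz":-0.108},{"gripper":0,"tx":0,"ty":0.073,"tz":0,"rx":0,"ry":0,"rz":-0.108},{"gripper":0,"tx":0,"ty":0.073,"tz":0,"rx":0,"ry":0,"rz":-0.108}]'
python3 -m pendant '[{"gripper":0,"tx":0,"ty":0,"tz":0,"rx":0,"ry":0,"rz":0},{"gripper":0,"tx":0,"ty":0,"tz":0,"rx":0,"ry":0,"rz":0},{"gripper":0,"tx":0,"ty":0,"tz":0,"rx":0,"ry":0,"rz":0}]'
python3 - <<'E'
from h import *
o=get_obs();print(o['tcp_pos'],o['eef_rot'],o['joint_pos'],o['contact_force'],o['ft_torque'],o['grip_width'])
c=camera_params('wrist'); im,dd=snapshot('wrist'); save('w3',im); np.savez('w3.npz',d=dd,e=c['extrinsics'],k=[c['fx'],c['fy'],c['cx'],c['cy']])
a=cv2.resize(im[120:360,200:440],None,fx=2.5,fy=2.5,interpolation=cv2.INTER_CUBIC); save('w3c',a)
Q=cloud('wrist',dd,c).reshape(-1,3); Q=Q[(Q[:,2]>.112)&(Q[:,2]<.118)&(np.hypot(Q[:,0]-.497,Q[:,1]-.157)<.03)]
print(len(Q),cv2.minEnclosingCircle((Q[:,:2]*1000).astype(np.float32)),Q.mean(0)) if len(Q) else 0
E
```

```text
clock: 5.2
tcp_pos: [0.4897, -0.2681, 0.2256]
eef_rot: [-3.139, 0.004, 3.05]
contact_force: [-0.6, -0.8, -0.7]
grip_width: 0.0086
clock: 5.62
tcp_pos: [0.5151, -0.0701, 0.2333]
eef_rot: [3.142, 0.0, 3.049]
contact_force: [0.5, 0.4, -1.0]
grip_width: 0.0086
clock: 6.03
tcp_pos: [0.5416, 0.1268, 0.2332]
eef_rot: [3.141, -0.0, 3.051]
contact_force: [0.4, 0.8, 0.6]
grip_width: 0.0088
clock: 6.45
tcp_pos: [0.5458, 0.1682, 0.233]
eef_rot: [-3.141, -0.001, -2.896]
contact_force: [0.1, -0.7, -0.1]
grip_width: 0.0089
clock: 6.7
tcp_pos: [0.5461, 0.1673, 0.2332]
eef_rot: [-3.142, -0.0, -2.896]
contact_force: [0.0, 0.2, -0.4]
grip_width: 0.0088
[0.54607642 0.16734834 0.23323549] [-3.14150751e+00 -4.82309105e-05 -2.89636210e+00] [ 8.59165968e-02  1.45300012e-01  1.60239149e+00 -9.31748123e-05
  1.39393527e+00 -1.73009389e+00] [ 0.02642675  0.22676181 -0.44152287] [ 0.07340412 -0.1647635   0.04451519] 0.008786156465508352
2018 ((493.8174133300781, 159.49261474609375), 25.067049026489258) [0.49742315 0.15473786 0.11326525]
```

View pics/w3c.png

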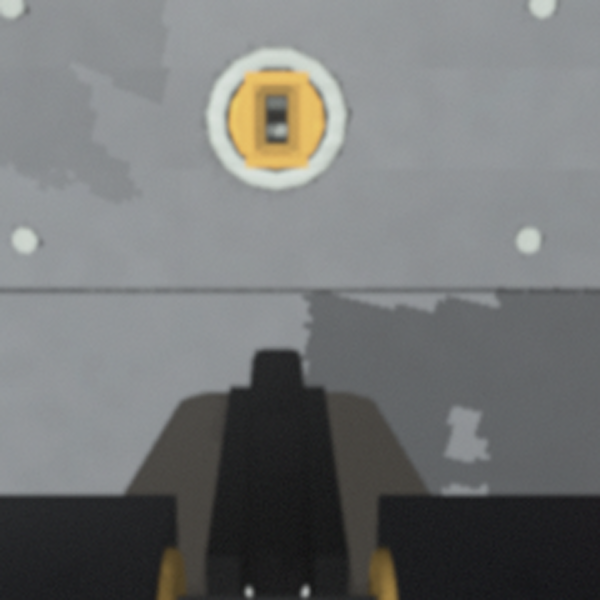

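Lock centre in the crop is (277,118). The keyway and the lid seam line up with the image axes, so yaw is right. The key hangs centred at u≈277 in the crop.

Run:
```python
from h import *
from scipy.optimize import brentq
z=np.load('w3.npz'); k=z['k']; c=dict(fx=k[0],fy=k[1],cx=k[2],cy=k[3],extrinsics=z['e']); print(k)
u,v=310.6,167.2
L=px2w('w',u,v,brentq(lambda d:px2w('w',u,v,d,c)[2]-.114,.1,.6),c)
L2=np.array(px2w('w',u,v,z['d'][167,300],c)); print(L,L2)
o=get_obs(); M=R.from_euler('xyz',o['eef_rot']).as_matrix()
print('shift tool mm',M.T@(L-o['tcp_pos'])*1000)
# seam: ang from depth-projected pixels
p=[px2w('w',uu,vv,brentq(lambda d:px2w('w',uu,vv,d,c)[2]-.11,.1,.6),c) for uu,vv in [(205,236),(435,236)]]
print(np.degrees(np.arctan2(*(p[1]-p[0])[:2])), o['eef_rot'][2]*180/np.pi+180)
```

```text
[405.06022287 405.06022287 310.40373282 242.21162865]
[0.49714135 0.15487321 0.114     ] [0.49715422 0.15487672 0.11375976]
shift tool mm [ 50.51139026  -0.30472867 119.26443661]
-13.996071045251423 14.07251501545926
```

```bash
python3 -m pendant '[{"gripper":0,"tx":0.03,"ty":0,"tz":0,"rx":0,"ry":0,"rz":0},{"gripper":0,"tx":0.06,"ty":0,"tz":0.02,"rx":0,"ry":0,"rz":0},{"gripper":0,"tx":0.0832,"ty":0,"tz":0.06,"rx":0,"ry":0,"rz":0},{"gripper":0,"tx":0.0832,"ty":0,"tz":0.09,"rx":0,"ry":0,"rz":0},{"gripper":0,"tx":0.0832,"ty":0,"tz":0.1,"rx":0,"ry":0,"rz":0}]'
python3 -m pendant '[{"gripper":0,"tx":0,"ty":0,"tz":0,"rx":0,"ry":0,"rz":0},{"gripper":0,"tx":0,"ty":0,"tz":0,"rx":0,"ry":0,"rz":0},{"gripper":0,"tx":0,"ty":0,"tz":0,"rx":0,"ry":0,"rz":0}]'
python3 - <<'E'
from h import *
c=camera_params('wrist'); im,dd=snapshot('wrist'); o=get_obs();print(o['tcp_pos'],o['eef_rot'],o['contact_force'],o['ft_torque'])
a=cv2.resize(im[200:340,220:400],None,fx=4,fy=4,interpolation=cv2.INTER_CUBIC); save('w4c',a)
E
```

```text
clock: 7.17
tcp_pos: [0.4954, 0.1553, 0.1704]
eef_rot: [3.141, -0.005, -2.895]
contact_force: [-0.3, 0.3, -0.9]
grip_width: 0.0083
clock: 7.42
tcp_pos: [0.4989, 0.1559, 0.1748]
eef_rot: [-3.141, 0.003, -2.894]
contact_force: [0.5, 0.0, -0.0]
grip_width: 0.009
[0.49893485 0.1558907  0.17477499] [-3.14112571e+00  2.67906282e-03 -2.89429428e+00] [0.44367919 0.81104195 0.30678438] [ 0.04762913 -0.19191196  0.05259042]
```

View pics/w4c.png

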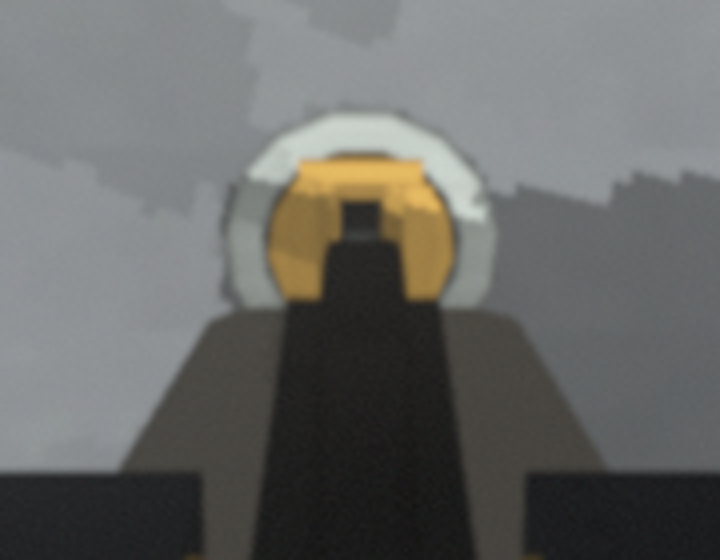

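The bow centre is at u≈364 and the lock is centred at u≈361, so lateral alignment is within about 0.3 mm. I'll lower the key slowly into the mouth.

```bash
python3 -m pendant '[{"gripper":0,"tx":0,"ty":0,"tz":0.002,"rx":0,"ry":0,"rz":0},{"gripper":0,"tx":0,"ty":0,"tz":0.005,"rx":0,"ry":0,"rz":0},{"gripper":0,"tx":0,"ty":0,"tz":0.008,"rx":0,"ry":0,"rz":0},{"gripper":0,"tx":0,"ty":0,"tz":0.01,"rx":0,"ry":0,"rz":0},{"gripper":0,"tx":0,"ty":0,"tz":0.01,"rx":0,"ry":0,"rz":0}]'
python3 -m pendant '[{"gripper":0,"tx":0,"ty":0,"tz":0.002,"rx":0,"ry":0,"rz":0},{"gripper":0,"tx":0,"ty":0,"tz":0.004,"rx":0,"ry":0,"rz":0},{"gripper":0,"tx":0,"ty":0,"tz":0.006,"rx":0,"ry":0,"rz":0},{"gripper":0,"tx":0,"ty":0,"tz":0.008,"rx":0,"ry":0,"rz":0},{"gripper":0,"tx":0,"ty":0,"tz":0.008,"rx":0,"ry":0,"rz":0}]'
python3 -m pendant '[{"gripper":0,"tx":0,"ty":0,"tz":0.002,"rx":0,"ry":0,"rz":0},{"gripper":0,"tx":0,"ty":0,"tz":0.004,"rx":0,"ry":0,"rz":0},{"gripper":0,"tx":0,"ty":0,"tz":0.005,"rx":0,"ry":0,"rz":0},{"gripper":0,"tx":0,"ty":0,"tz":0.005,"rx":0,"ry":0,"rz":0},{"gripper":0,"tx":0,"ty":0,"tz":0.005,"rx":0,"ry":0,"rz":0}]'
```

```text
clock: 7.88
tcp_pos: [0.4974, 0.1559, 0.1668]
eef_rot: [3.141, -0.001, -2.894]
contact_force: [0.1, -0.9, -0.8]
grip_width: 0.009
clock: 8.3
tcp_pos: [0.4974, 0.1558, 0.1621]
eef_rot: [3.141, -0.001, -2.894]
contact_force: [0.2, 0.3, -1.2]
grip_width: 0.0086
clock: 8.72
tcp_pos: [0.4976, 0.1558, 0.1594]
eef_rot: [-3.142, -0.0, -2.894]
contact_force: [-0.2, -0.3, -0.2]
grip_width: 0.0089
```

The tip is about 9 mm into the keyway with no contact force. I'll approach pin A in small steps.

```bash
python3 -m pendant '[{"gripper":0,"tx":0,"ty":0,"tz":0.002,"rx":0,"ry":0,"rz":0},{"gripper":0,"tx":0,"ty":0,"tz":0.004,"rx":0,"ry":0,"rz":0},{"gripper":0,"tx":0,"ty":0,"tz":0.005,"rx":0,"ry":0,"rz":0},{"gripper":0,"tx":0,"ty":0,"tz":0.005,"rx":0,"ry":0,"rz":0},{"gripper":0,"tx":0,"ty":0,"tz":0.005,"rx":0,"ry":0,"rz":0}]'
python3 -m pendant '[{"gripper":0,"tx":0,"ty":0,"tz":0.001,"rx":0,"ry":0,"rz":0},{"gripper":0,"tx":0,"ty":0,"tz":0.002,"rx":0,"ry":0,"rz":0},{"gripper":0,"tx":0,"ty":0,"tz":0.002,"rx":0,"ry":0,"rz":0},{"gripper":0,"tx":0,"ty":0,"tz":0.002,"rx":0,"ry":0,"rz":0}]'
python3 -m pendant '[{"gripper":0,"tx":0,"ty":0,"tz":0.001,"rx":0,"ry":0,"rz":0},{"gripper":0,"tx":0,"ty":0,"tz":0.001,"rx":0,"ry":0,"rz":0},{"gripper":0,"tx":0,"ty":0,"tz":0.001,"rx":0,"ry":0,"rz":0}]'
```

```text
clock: 9.13
tcp_pos: [0.4976, 0.1559, 0.1564]
eef_rot: [3.142, -0.0, -2.894]
contact_force: [0.6, -0.4, -0.5]
grip_width: 0.0089
clock: 9.47
tcp_pos: [0.4976, 0.1558, 0.1553]
eef_rot: [-3.142, -0.0, -2.894]
contact_force: [0.1, -1.2, 1.0]
grip_width: 0.0085
clock: 9.72
tcp_pos: [0.4977, 0.1559, 0.155]
eef_rot: [-3.141, 0.0, -2.894]
contact_force: [-2.0, -1.4, 4.4]
grip_width: 0.0089
```

Contact with pin A: 4.4 N up, plus a push toward -x of the box. I'll begin light strokes along the keyway (tool -x is box +x).

```bash
python3 -m pendant '[{"gripper":0,"tx":-0.001,"ty":0,"tz":0,"rx":0,"ry":0,"rz":0},{"gripper":0,"tx":-0.002,"ty":0,"tz":0,"rx":0,"ry":0,"rz":0},{"gripper":0,"tx":-0.0025,"ty":0,"tz":0,"rx":0,"ry":0,"rz":0},{"gripper":0,"tx":-0.0025,"ty":0,"tz":0,"rx":0,"ry":0,"rz":0}]'
python3 -m pendant '[{"gripper":0,"tx":0.002,"ty":0,"tz":0,"rx":0,"ry":0,"rz":0},{"gripper":0,"tx":0.004,"ty":0,"tz":0,"rx":0,"ry":0,"rz":0},{"gripper":0,"tx":0.005,"ty":0,"tz":0,"rx":0,"ry":0,"rz":0},{"gripper":0,"tx":0.005,"ty":0,"tz":0,"rx":0,"ry":0,"rz":0}]'
python3 -m pendant '[{"gripper":0,"tx":-0.001,"ty":0,"tz":0,"rx":0,"ry":0,"rz":0},{"gripper":0,"tx":-0.0025,"ty":0,"tz":0,"rx":0,"ry":0,"rz":0},{"gripper":0,"tx":-0.0025,"ty":0,"tz":0,"rx":0,"ry":0,"rz":0},{"gripper":0,"tx":-0.0025,"ty":0,"tz":0,"rx":0,"ry":0,"rz":0}]'
```

```text
clock: 10.05
tcp_pos: [0.4983, 0.156, 0.1549]
eef_rot: [-3.141, -0.002, -2.894]
contact_force: [-4.2, -1.8, 7.2]
grip_width: 0.009
clock: 10.38
tcp_pos: [0.4965, 0.1556, 0.1545]
eef_rot: [3.142, 0.001, -2.894]
contact_force: [1.8, 0.0, -0.1]
grip_width: 0.0091
clock: 10.72
tcp_pos: [0.497, 0.1557, 0.1543]
eef_rot: [3.142, -0.002, -2.894]
contact_force: [-2.8, -1.7, 0.7]
grip_width: 0.0089
```

```bash
python3 -m pendant '[{"gripper":0,"tx":0.001,"ty":0,"tz":0.0005,"rx":0,"ry":0,"rz":0},{"gripper":0,"tx":0.002,"ty":0,"tz":0.001,"rx":0,"ry":0,"rz":0},{"gripper":0,"tx":0,"ty":0,"tz":0.001,"rx":0,"ry":0,"rz":0},{"gripper":0,"tx":-0.001,"ty":0,"tz":0.001,"rx":0,"ry":0,"rz":0},{"gripper":0,"tx":-0.001,"ty":0,"tz":0.001,"rx":0,"ry":0,"rz":0}]'
python3 -m pendant '[{"gripper":0,"tx":0.0015,"ty":0,"tz":0.0005,"rx":0,"ry":0,"rz":0},{"gripper":0,"tx":0.003,"ty":0,"tz":0.001,"rx":0,"ry":0,"rz":0},{"gripper":0,"tx":0.001,"ty":0,"tz":0.001,"rx":0,"ry":0,"rz":0},{"gripper":0,"tx":0,"ty":0,"tz":0.001,"rx":0,"ry":0,"rz":0},{"gripper":0,"tx":0,"ty":0,"tz":0.001,"rx":0,"ry":0,"rz":0}]'
python3 -m pendant '[{"gripper":0,"tx":0.0015,"ty":0,"tz":0.0005,"rx":0,"ry":0,"rz":0},{"gripper":0,"tx":0.003,"ty":0,"tz":0.001,"rx":0,"ry":0,"rz":0},{"gripper":0,"tx":0.001,"ty":0,"tz":0.001,"rx":0,"ry":0,"rz":0},{"gripper":0,"tx":0,"ty":0,"tz":0.001,"rx":0,"ry":0,"rz":0},{"gripper":0,"tx":0,"ty":0,"tz":0.001,"rx":0,"ry":0,"rz":0}]'
```

```text
clock: 11.13
tcp_pos: [0.4974, 0.1558, 0.154]
eef_rot: [3.142, -0.002, -2.894]
contact_force: [-5.3, -0.9, 4.8]
grip_width: 0.009
clock: 11.55
tcp_pos: [0.4977, 0.1559, 0.1536]
eef_rot: [-3.142, -0.002, -2.894]
contact_force: [-4.8, -1.1, 6.1]
grip_width: 0.0087
clock: 11.97
tcp_pos: [0.4979, 0.1559, 0.1532]
eef_rot: [-3.141, -0.001, -2.894]
contact_force: [-5.4, -2.5, 8.4]
grip_width: 0.0089
```

```bash
python3 -m pendant '[{"gripper":0,"tx":-0.001,"ty":0,"tz":0,"rx":0,"ry":0,"rz":0},{"gripper":0,"tx":-0.002,"ty":0,"tz":0,"rx":0,"ry":0,"rz":0},{"gripper":0,"tx":-0.002,"ty":0,"tz":0,"rx":0,"ry":0,"rz":0},{"gripper":0,"tx":-0.002,"ty":0,"tz":0,"rx":0,"ry":0,"rz":0}]'
python3 -m pendant '[{"gripper":0,"tx":0.002,"ty":0,"tz":0,"rx":0,"ry":0,"rz":0},{"gripper":0,"tx":0.004,"ty":0,"tz":0,"rx":0,"ry":0,"rz":0},{"gripper":0,"tx":0.005,"ty":0,"tz":0,"rx":0,"ry":0,"rz":0},{"gripper":0,"tx":0.005,"ty":0,"tz":0.0005,"rx":0,"ry":0,"rz":0}]'
python3 -m pendant '[{"gripper":0,"tx":-0.0015,"ty":0,"tz":0,"rx":0,"ry":0,"rz":0},{"gripper":0,"tx":-0.003,"ty":0,"tz":0,"rx":0,"ry":0,"rz":0},{"gripper":0,"tx":-0.004,"ty":0,"tz":0,"rx":0,"ry":0,"rz":0},{"gripper":0,"tx":-0.004,"ty":0,"tz":0,"rx":0,"ry":0,"rz":0}]'
```

```text
clock: 12.3
tcp_pos: [0.4989, 0.1561, 0.1532]
eef_rot: [-3.141, -0.002, -2.894]
contact_force: [-4.2, -1.4, 7.4]
grip_width: 0.0085
clock: 12.63
tcp_pos: [0.4966, 0.1556, 0.1522]
eef_rot: [3.141, 0.001, -2.894]
contact_force: [0.5, -0.2, -0.1]
grip_width: 0.0087
clock: 12.97
tcp_pos: [0.4975, 0.1559, 0.1519]
eef_rot: [3.141, -0.004, -2.894]
contact_force: [-5.0, -0.9, 1.0]
grip_width: 0.0088
```

```bash
python3 -m pendant '[{"gripper":0,"tx":-0.0015,"ty":0,"tz":0,"rx":0,"ry":0,"rz":0},{"gripper":0,"tx":-0.003,"ty":0,"tz":0,"rx":0,"ry":0,"rz":0},{"gripper":0,"tx":-0.003,"ty":0,"tz":0,"rx":0,"ry":0,"rz":0},{"gripper":0,"tx":-0.003,"ty":0,"tz":0,"rx":0,"ry":0,"rz":0}]'
python3 -m pendant '[{"gripper":0,"tx":0.002,"ty":0,"tz":0,"rx":0,"ry":0,"rz":0},{"gripper":0,"tx":0.004,"ty":0,"tz":0,"rx":0,"ry":0,"rz":0},{"gripper":0,"tx":0.006,"ty":0,"tz":0.001,"rx":0,"ry":0,"rz":0},{"gripper":0,"tx":0.006,"ty":0,"tz":0.0015,"rx":0,"ry":0,"rz":0}]'
python3 -m pendant '[{"gripper":0,"tx":-0.002,"ty":0,"tz":0,"rx":0,"ry":0,"rz":0},{"gripper":0,"tx":-0.004,"ty":0,"tz":0,"rx":0,"ry":0,"rz":0},{"gripper":0,"tx":-0.006,"ty":0,"tz":0,"rx":0,"ry":0,"rz":0},{"gripper":0,"tx":-0.006,"ty":0,"tz":0,"rx":0,"ry":0,"rz":0}]'
python3 -m pendant '[{"gripper":0,"tx":0.002,"ty":0,"tz":0,"rx":0,"ry":0,"rz":0},{"gripper":0,"tx":0.004,"ty":0,"tz":0,"rx":0,"ry":0,"rz":0},{"gripper":0,"tx":0.006,"ty":0,"tz":0.001,"rx":0,"ry":0,"rz":0},{"gripper":0,"tx":0.006,"ty":0,"tz":0.0015,"rx":0,"ry":0,"rz":0}]'
python3 -m pendant '[{"gripper":0,"tx":-0.002,"ty":0,"tz":0,"rx":0,"ry":0,"rz":0},{"gripper":0,"tx":-0.004,"ty":0,"tz":0,"rx":0,"ry":0,"rz":0},{"gripper":0,"tx":-0.006,"ty":0,"tz":0,"rx":0,"ry":0,"rz":0},{"gripper":0,"tx":-0.006,"ty":0,"tz":0,"rx":0,"ry":0,"rz":0}]'
```

```text
clock: 13.3
tcp_pos: [0.499, 0.1563, 0.1518]
eef_rot: [3.141, -0.004, -2.894]
contact_force: [-5.4, -2.2, 2.0]
grip_width: 0.0092
clock: 13.63
tcp_pos: [0.4975, 0.1558, 0.1518]
eef_rot: [-3.142, 0.002, -2.894]
contact_force: [0.4, 0.3, 0.9]
grip_width: 0.0087
clock: 13.97
tcp_pos: [0.4991, 0.1563, 0.1512]
eef_rot: [3.142, -0.005, -2.894]
contact_force: [-6.9, -1.0, 3.4]
grip_width: 0.0091
clock: 14.3
tcp_pos: [0.4975, 0.1558, 0.1509]
eef_rot: [-3.142, 0.002, -2.894]
contact_force: [-0.0, -0.6, -0.3]
grip_width: 0.0088
clock: 14.63
tcp_pos: [0.4991, 0.1563, 0.1504]
eef_rot: [3.142, -0.005, -2.894]
contact_force: [-6.6, -1.5, 2.9]
grip_width: 0.009
```

Pin A is yielding under about 6.5 N sideways and 3 N down. I'll keep going the same way.

```bash
python3 -m pendant '[{"gripper":0,"tx":0.003,"ty":0,"tz":0,"rx":0,"ry":0,"rz":0},{"gripper":0,"tx":0.005,"ty":0,"tz":0.0005,"rx":0,"ry":0,"rz":0},{"gripper":0,"tx":0.007,"ty":0,"tz":0.001,"rx":0,"ry":0,"rz":0},{"gripper":0,"tx":0.007,"ty":0,"tz":0.002,"rx":0,"ry":0,"rz":0}]'
python3 -m pendant '[{"gripper":0,"tx":-0.002,"ty":0,"tz":0,"rx":0,"ry":0,"rz":0},{"gripper":0,"tx":-0.004,"ty":0,"tz":0,"rx":0,"ry":0,"rz":0},{"gripper":0,"tx":-0.006,"ty":0,"tz":0,"rx":0,"ry":0,"rz":0},{"gripper":0,"tx":-0.0065,"ty":0,"tz":0,"rx":0,"ry":0,"rz":0}]'
python3 -m pendant '[{"gripper":0,"tx":0.002,"ty":0,"tz":0,"rx":0,"ry":0,"rz":0},{"gripper":0,"tx":0.004,"ty":0,"tz":0.001,"rx":0,"ry":0,"rz":0},{"gripper":0,"tx":0.005,"ty":0,"tz":0.002,"rx":0,"ry":0,"rz":0},{"gripper":0,"tx":0.005,"ty":0,"tz":0.003,"rx":0,"ry":0,"rz":0}]'
python3 -m pendant '[{"gripper":0,"tx":-0.002,"ty":0,"tz":0,"rx":0,"ry":0,"rz":0},{"gripper":0,"tx":-0.004,"ty":0,"tz":0,"rx":0,"ry":0,"rz":0},{"gripper":0,"tx":-0.005,"ty":0,"tz":0,"rx":0,"ry":0,"rz":0},{"gripper":0,"tx":-0.005,"ty":0,"tz":0,"rx":0,"ry":0,"rz":0}]'
python3 -m pendant '[{"gripper":0,"tx":0.002,"ty":0,"tz":0,"rx":0,"ry":0,"rz":0},{"gripper":0,"tx":0.004,"ty":0,"tz":0.001,"rx":0,"ry":0,"rz":0},{"gripper":0,"tx":0.004,"ty":0,"tz":0.002,"rx":0,"ry":0,"rz":0},{"gripper":0,"tx":0.004,"ty":0,"tz":0.003,"rx":0,"ry":0,"rz":0}]'
```

```text
clock: 14.97
tcp_pos: [0.4969, 0.1556, 0.1498]
eef_rot: [-3.142, 0.001, -2.894]
contact_force: [0.3, -0.3, -0.4]
grip_width: 0.009
clock: 15.3
tcp_pos: [0.499, 0.1563, 0.1491]
eef_rot: [3.141, -0.004, -2.894]
contact_force: [-6.3, -1.5, 2.0]
grip_width: 0.0091
clock: 15.63
tcp_pos: [0.4978, 0.1559, 0.1479]
eef_rot: [-3.142, 0.002, -2.894]
contact_force: [-0.1, -0.3, -0.2]
grip_width: 0.0088
clock: 15.97
tcp_pos: [0.499, 0.1563, 0.1473]
eef_rot: [3.141, -0.004, -2.894]
contact_force: [-4.6, -1.9, 0.5]
grip_width: 0.009
clock: 16.3
tcp_pos: [0.4983, 0.156, 0.1461]
eef_rot: [-3.142, 0.001, -2.894]
contact_force: [-1.0, 0.3, -0.2]
grip_width: 0.0086
```

Past pin A with no vertical force. Next is pin B, expected at a TCP height of about 0.142.

```bash
python3 -m pendant '[{"gripper":0,"tx":0.0005,"ty":0,"tz":0.001,"rx":0,"ry":0,"rz":0},{"gripper":0,"tx":0.001,"ty":0,"tz":0.002,"rx":0,"ry":0,"rz":0},{"gripper":0,"tx":0.001,"ty":0,"tz":0.003,"rx":0,"ry":0,"rz":0},{"gripper":0,"tx":0.001,"ty":0,"tz":0.004,"rx":0,"ry":0,"rz":0},{"gripper":0,"tx":0.001,"ty":0,"tz":0.004,"rx":0,"ry":0,"rz":0}]'
python3 -m pendant '[{"gripper":0,"tx":0,"ty":0,"tz":0.001,"rx":0,"ry":0,"rz":0},{"gripper":0,"tx":0,"ty":0,"tz":0.0015,"rx":0,"ry":0,"rz":0},{"gripper":0,"tx":0,"ty":0,"tz":0.0015,"rx":0,"ry":0,"rz":0},{"gripper":0,"tx":0,"ty":0,"tz":0.0015,"rx":0,"ry":0,"rz":0}]'
python3 -m pendant '[{"gripper":0,"tx":0,"ty":0,"tz":0.0005,"rx":0,"ry":0,"rz":0},{"gripper":0,"tx":0,"ty":0,"tz":0.001,"rx":0,"ry":0,"rz":0},{"gripper":0,"tx":0,"ty":0,"tz":0.001,"rx":0,"ry":0,"rz":0},{"gripper":0,"tx":0,"ty":0,"tz":0.001,"rx":0,"ry":0,"rz":0}]'
```

```text
clock: 16.72
tcp_pos: [0.4974, 0.1558, 0.1434]
eef_rot: [3.142, 0.0, -2.894]
contact_force: [0.4, -0.2, -0.3]
grip_width: 0.0089
clock: 17.05
tcp_pos: [0.4976, 0.1558, 0.1428]
eef_rot: [-3.141, 0.001, -2.894]
contact_force: [-0.3, 0.7, -0.1]
grip_width: 0.0089
clock: 17.38
tcp_pos: [0.4978, 0.1558, 0.1424]
eef_rot: [-3.141, 0.001, -2.894]
contact_force: [1.2, 0.8, 1.6]
grip_width: 0.0091
```

```bash
python3 -m pendant '[{"gripper":0,"tx":0.0015,"ty":0,"tz":0,"rx":0,"ry":0,"rz":0},{"gripper":0,"tx":0.003,"ty":0,"tz":0,"rx":0,"ry":0,"rz":0},{"gripper":0,"tx":0.004,"ty":0,"tz":0,"rx":0,"ry":0,"rz":0},{"gripper":0,"tx":0.004,"ty":0,"tz":0,"rx":0,"ry":0,"rz":0}]'
python3 -m pendant '[{"gripper":0,"tx":-0.002,"ty":0,"tz":0,"rx":0,"ry":0,"rz":0},{"gripper":0,"tx":-0.004,"ty":0,"tz":0,"rx":0,"ry":0,"rz":0},{"gripper":0,"tx":-0.005,"ty":0,"tz":0.0005,"rx":0,"ry":0,"rz":0},{"gripper":0,"tx":-0.005,"ty":0,"tz":0.001,"rx":0,"ry":0,"rz":0}]'
python3 -m pendant '[{"gripper":0,"tx":0.002,"ty":0,"tz":0,"rx":0,"ry":0,"rz":0},{"gripper":0,"tx":0.004,"ty":0,"tz":0,"rx":0,"ry":0,"rz":0},{"gripper":0,"tx":0.006,"ty":0,"tz":0,"rx":0,"ry":0,"rz":0},{"gripper":0,"tx":0.006,"ty":0,"tz":0,"rx":0,"ry":0,"rz":0}]'
python3 -m pendant '[{"gripper":0,"tx":-0.002,"ty":0,"tz":0,"rx":0,"ry":0,"rz":0},{"gripper":0,"tx":-0.004,"ty":0,"tz":0,"rx":0,"ry":0,"rz":0},{"gripper":0,"tx":-0.006,"ty":0,"tz":0.0005,"rx":0,"ry":0,"rz":0},{"gripper":0,"tx":-0.006,"ty":0,"tz":0.001,"rx":0,"ry":0,"rz":0}]'
```

```text
clock: 17.72
tcp_pos: [0.4965, 0.1554, 0.1429]
eef_rot: [-3.141, 0.004, -2.894]
contact_force: [4.4, 1.8, 1.5]
grip_width: 0.0089
clock: 18.05
tcp_pos: [0.4981, 0.1559, 0.1416]
eef_rot: [-3.142, 0.0, -2.894]
contact_force: [1.0, 0.1, 5.3]
grip_width: 0.0085
clock: 18.38
tcp_pos: [0.4962, 0.1554, 0.1419]
eef_rot: [-3.141, 0.005, -2.894]
contact_force: [7.6, 2.5, 0.4]
grip_width: 0.0093
clock: 18.72
tcp_pos: [0.4979, 0.1559, 0.1408]
eef_rot: [-3.142, -0.0, -2.894]
contact_force: [2.1, -0.0, 5.1]
grip_width: 0.009
```

```bash
python3 -m pendant '[{"gripper":0,"tx":0.002,"ty":0,"tz":0,"rx":0,"ry":0,"rz":0},{"gripper":0,"tx":0.004,"ty":0,"tz":0,"rx":0,"ry":0,"rz":0},{"gripper":0,"tx":0.006,"ty":0,"tz":0,"rx":0,"ry":0,"rz":0},{"gripper":0,"tx":0.006,"ty":0,"tz":0,"rx":0,"ry":0,"rz":0}]'
python3 -m pendant '[{"gripper":0,"tx":-0.002,"ty":0,"tz":0,"rx":0,"ry":0,"rz":0},{"gripper":0,"tx":-0.005,"ty":0,"tz":0,"rx":0,"ry":0,"rz":0},{"gripper":0,"tx":-0.007,"ty":0,"tz":0.0005,"rx":0,"ry":0,"rz":0},{"gripper":0,"tx":-0.007,"ty":0,"tz":0.001,"rx":0,"ry":0,"rz":0}]'
python3 -m pendant '[{"gripper":0,"tx":0.002,"ty":0,"tz":0,"rx":0,"ry":0,"rz":0},{"gripper":0,"tx":0.005,"ty":0,"tz":0,"rx":0,"ry":0,"rz":0},{"gripper":0,"tx":0.007,"ty":0,"tz":0,"rx":0,"ry":0,"rz":0},{"gripper":0,"tx":0.007,"ty":0,"tz":0,"rx":0,"ry":0,"rz":0}]'
python3 -m pendant '[{"gripper":0,"tx":-0.002,"ty":0,"tz":0,"rx":0,"ry":0,"rz":0},{"gripper":0,"tx":-0.005,"ty":0,"tz":0,"rx":0,"ry":0,"rz":0},{"gripper":0,"tx":-0.007,"ty":0,"tz":0.0005,"rx":0,"ry":0,"rz":0},{"gripper":0,"tx":-0.007,"ty":0,"tz":0.0015,"rx":0,"ry":0,"rz":0}]'
python3 -m pendant '[{"gripper":0,"tx":0.002,"ty":0,"tz":0,"rx":0,"ry":0,"rz":0},{"gripper":0,"tx":0.005,"ty":0,"tz":0,"rx":0,"ry":0,"rz":0},{"gripper":0,"tx":0.007,"ty":0,"tz":0,"rx":0,"ry":0,"rz":0},{"gripper":0,"tx":0.007,"ty":0,"tz":0,"rx":0,"ry":0,"rz":0}]'
```

```text
clock: 19.05
tcp_pos: [0.4962, 0.1554, 0.1412]
eef_rot: [-3.142, 0.005, -2.894]
contact_force: [8.3, 2.5, -0.7]
grip_width: 0.0086
clock: 19.38
tcp_pos: [0.4981, 0.156, 0.1398]
eef_rot: [3.141, -0.001, -2.894]
contact_force: [1.5, 0.5, 3.5]
grip_width: 0.0089
clock: 19.72
tcp_pos: [0.4962, 0.1554, 0.1407]
eef_rot: [-3.141, 0.006, -2.894]
contact_force: [8.4, 2.5, -1.2]
grip_width: 0.0088
clock: 20.05
tcp_pos: [0.4981, 0.156, 0.1389]
eef_rot: [3.141, -0.001, -2.894]
contact_force: [2.0, 0.3, 1.7]
grip_width: 0.0089
clock: 20.38
tcp_pos: [0.4962, 0.1554, 0.1398]
eef_rot: [-3.141, 0.006, -2.894]
contact_force: [8.1, 2.5, -1.6]
grip_width: 0.0089
```

```bash
python3 -m pendant '[{"gripper":0,"tx":-0.002,"ty":0,"tz":0,"rx":0,"ry":0,"rz":0},{"gripper":0,"tx":-0.005,"ty":0,"tz":0.0005,"rx":0,"ry":0,"rz":0},{"gripper":0,"tx":-0.007,"ty":0,"tz":0.001,"rx":0,"ry":0,"rz":0},{"gripper":0,"tx":-0.007,"ty":0,"tz":0.002,"rx":0,"ry":0,"rz":0}]'
python3 -m pendant '[{"gripper":0,"tx":0.002,"ty":0,"tz":0,"rx":0,"ry":0,"rz":0},{"gripper":0,"tx":0.005,"ty":0,"tz":0,"rx":0,"ry":0,"rz":0},{"gripper":0,"tx":0.007,"ty":0,"tz":0,"rx":0,"ry":0,"rz":0},{"gripper":0,"tx":0.007,"ty":0,"tz":0,"rx":0,"ry":0,"rz":0}]'
python3 -m pendant '[{"gripper":0,"tx":-0.002,"ty":0,"tz":0,"rx":0,"ry":0,"rz":0},{"gripper":0,"tx":-0.005,"ty":0,"tz":0.0005,"rx":0,"ry":0,"rz":0},{"gripper":0,"tx":-0.006,"ty":0,"tz":0.001,"rx":0,"ry":0,"rz":0},{"gripper":0,"tx":-0.006,"ty":0,"tz":0.002,"rx":0,"ry":0,"rz":0}]'
python3 -m pendant '[{"gripper":0,"tx":0.002,"ty":0,"tz":0,"rx":0,"ry":0,"rz":0},{"gripper":0,"tx":0.005,"ty":0,"tz":0,"rx":0,"ry":0,"rz":0},{"gripper":0,"tx":0.006,"ty":0,"tz":0,"rx":0,"ry":0,"rz":0},{"gripper":0,"tx":0.006,"ty":0,"tz":0,"rx":0,"ry":0,"rz":0}]'
python3 -m pendant '[{"gripper":0,"tx":-0.002,"ty":0,"tz":0,"rx":0,"ry":0,"rz":0},{"gripper":0,"tx":-0.004,"ty":0,"tz":0.0005,"rx":0,"ry":0,"rz":0},{"gripper":0,"tx":-0.004,"ty":0,"tz":0.001,"rx":0,"ry":0,"rz":0},{"gripper":0,"tx":-0.004,"ty":0,"tz":0.002,"rx":0,"ry":0,"rz":0}]'
```

```text
clock: 20.72
tcp_pos: [0.4977, 0.156, 0.1374]
eef_rot: [3.141, -0.002, -2.894]
contact_force: [1.0, 0.2, 0.3]
grip_width: 0.0089
clock: 21.05
tcp_pos: [0.4962, 0.1555, 0.1384]
eef_rot: [3.142, 0.006, -2.894]
contact_force: [7.5, 2.8, -3.8]
grip_width: 0.0088
clock: 21.38
tcp_pos: [0.4972, 0.1558, 0.1364]
eef_rot: [3.141, -0.002, -2.894]
contact_force: [0.8, 0.8, -0.1]
grip_width: 0.0088
clock: 21.72
tcp_pos: [0.4962, 0.1554, 0.1373]
eef_rot: [-3.142, 0.006, -2.894]
contact_force: [7.5, 3.0, -4.4]
grip_width: 0.0092
clock: 22.05
tcp_pos: [0.4969, 0.1556, 0.136]
eef_rot: [-3.142, 0.0, -2.894]
contact_force: [3.2, 1.2, 1.4]
grip_width: 0.009
```

```bash
python3 -m pendant '[{"gripper":0,"tx":-0.001,"ty":0,"tz":0.0005,"rx":0,"ry":0,"rz":0},{"gripper":0,"tx":-0.002,"ty":0,"tz":0.001,"rx":0,"ry":0,"rz":0},{"gripper":0,"tx":-0.002,"ty":0,"tz":0.001,"rx":0,"ry":0,"rz":0},{"gripper":0,"tx":-0.002,"ty":0,"tz":0.001,"rx":0,"ry":0,"rz":0}]'
python3 -m pendant '[{"gripper":0,"tx":0,"ty":0,"tz":0.0005,"rx":0,"ry":0,"rz":0},{"gripper":0,"tx":0.001,"ty":0,"tz":0.001,"rx":0,"ry":0,"rz":0},{"gripper":0,"tx":0.001,"ty":0,"tz":0.001,"rx":0,"ry":0,"rz":0},{"gripper":0,"tx":0,"ty":0,"tz":0.001,"rx":0,"ry":0,"rz":0}]'
python3 -m pendant '[{"gripper":0,"tx":0,"ty":0,"tz":0.0005,"rx":0,"ry":0,"rz":0},{"gripper":0,"tx":0.001,"ty":0,"tz":0.001,"rx":0,"ry":0,"rz":0},{"gripper":0,"tx":0.001,"ty":0,"tz":0.001,"rx":0,"ry":0,"rz":0},{"gripper":0,"tx":0,"ty":0,"tz":0.001,"rx":0,"ry":0,"rz":0}]'
python3 -m pendant '[{"gripper":0,"tx":0,"ty":0,"tz":0.0005,"rx":0,"ry":0,"rz":0},{"gripper":0,"tx":0,"ty":0,"tz":0.0005,"rx":0,"ry":0,"rz":0},{"gripper":0,"tx":0,"ty":0,"tz":0.0005,"rx":0,"ry":0,"rz":0}]'
```

```text
clock: 22.38
tcp_pos: [0.4973, 0.1558, 0.1346]
eef_rot: [3.141, -0.002, -2.894]
contact_force: [-0.7, -0.9, 0.2]
grip_width: 0.0087
clock: 22.72
tcp_pos: [0.4975, 0.1559, 0.1344]
eef_rot: [3.141, -0.001, -2.894]
contact_force: [-0.1, -0.2, 0.5]
grip_width: 0.009
clock: 23.05
tcp_pos: [0.4977, 0.1559, 0.1342]
eef_rot: [3.142, -0.0, -2.894]
contact_force: [-2.5, -1.5, 4.6]
grip_width: 0.0089
clock: 23.3
tcp_pos: [0.4977, 0.1559, 0.1342]
eef_rot: [3.142, -0.001, -2.894]
contact_force: [-2.8, 0.1, 6.8]
grip_width: 0.0088
```

Key fully seated: TCP z = 0.1342 as predicted, with 7 N on the shoulder. I'll turn it clockwise (+rz, tool pointing down).

```bash
python3 -m pendant '[{"gripper":0,"tx":0,"ty":0,"tz":0,"rx":0,"ry":0,"rz":0.022},{"gripper":0,"tx":0,"ty":0,"tz":0,"rx":0,"ry":0,"rz":0.044},{"gripper":0,"tx":0,"ty":0,"tz":0,"rx":0,"ry":0,"rz":0.066},{"gripper":0,"tx":0,"ty":0,"tz":0,"rx":0,"ry":0,"rz":0.089},{"gripper":0,"tx":0,"ty":0,"tz":0,"rx":0,"ry":0,"rz":0.111}]'
python3 - <<'E'
from h import *
print(get_obs()['ft_torque'],get_obs()['contact_force'],get_obs()['eef_rot'])
E
python3 -m pendant '[{"gripper":0,"tx":0,"ty":0,"tz":0,"rx":0,"ry":0,"rz":0.022},{"gripper":0,"tx":0,"ty":0,"tz":0,"rx":0,"ry":0,"rz":0.044},{"gripper":0,"tx":0,"ty":0,"tz":0,"rx":0,"ry":0,"rz":0.066},{"gripper":0,"tx":0,"ty":0,"tz":0,"rx":0,"ry":0,"rz":0.089},{"gripper":0,"tx":0,"ty":0,"tz":0,"rx":0,"ry":0,"rz":0.111}]'
python3 - <<'E'
from h import *
print(get_obs()['ft_torque'],get_obs()['contact_force'],get_obs()['eef_rot'])
E
```

```text
clock: 23.72
tcp_pos: [0.4983, 0.1551, 0.1342]
eef_rot: [-3.14, 0.001, 3.037]
contact_force: [-1.3, -3.1, 5.5]
grip_width: 0.0089
[-0.53033313  0.16615511  0.11331192] [-1.30662603 -3.14363869  5.45267167] [-3.13989414e+00  8.87328645e-04  3.03733670e+00]
clock: 24.13
tcp_pos: [0.4983, 0.1548, 0.1342]
eef_rot: [-3.14, 0.001, 2.689]
contact_force: [-1.7, -4.4, 4.8]
grip_width: 0.0087
[-0.77521273  0.21869141  0.15559707] [-1.73008539 -4.36859946  4.80264311] [-3.13960657e+00  1.46540928e-03  2.68865222e+00]
```

```bash
python3 -m pendant '[{"gripper":0,"tx":0,"ty":0,"tz":0,"rx":0,"ry":0,"rz":0.022},{"gripper":0,"tx":0,"ty":0,"tz":0,"rx":0,"ry":0,"rz":0.044},{"gripper":0,"tx":0,"ty":0,"tz":0,"rx":0,"ry":0,"rz":0.066},{"gripper":0,"tx":0,"ty":0,"tz":0,"rx":0,"ry":0,"rz":0.089},{"gripper":0,"tx":0,"ty":0,"tz":0,"rx":0,"ry":0,"rz":0.111}]'
python3 -m pendant '[{"gripper":0,"tx":0,"ty":0,"tz":0,"rx":0,"ry":0,"rz":0.022},{"gripper":0,"tx":0,"ty":0,"tz":0,"rx":0,"ry":0,"rz":0.044},{"gripper":0,"tx":0,"ty":0,"tz":0,"rx":0,"ry":0,"rz":0.066},{"gripper":0,"tx":0,"ty":0,"tz":0,"rx":0,"ry":0,"rz":0.089},{"gripper":0,"tx":0,"ty":0,"tz":0,"rx":0,"ry":0,"rz":0.111}]'
python3 - <<'E'
from h import *
print(get_obs()['ft_torque'],get_obs()['contact_force'],get_obs()['eef_rot'],get_obs()['joint_pos'])
E
```

```text
clock: 24.55
tcp_pos: [0.4981, 0.1546, 0.1342]
eef_rot: [-3.139, 0.002, 2.34]
contact_force: [-2.9, -5.1, 6.5]
grip_width: 0.0085
clock: 24.97
tcp_pos: [0.4979, 0.1544, 0.1342]
eef_rot: [-3.14, 0.003, 1.991]
contact_force: [-2.4, -6.2, 7.4]
grip_width: 0.0091
[-1.06961482  0.58878008  0.10682462] [-2.39614573 -6.20689083  7.39580654] [-3.13958097e+00  2.79347748e-03  1.99133482e+00] [ 0.07065573  0.11557774  1.8394987  -0.00357315  1.18745066 -0.34854195]
```

```bash
python3 -m pendant '[{"gripper":0,"tx":-0.0003,"ty":-0.0001,"tz":0,"rx":0,"ry":0,"rz":0.022},{"gripper":0,"tx":-0.0006,"ty":-0.0002,"tz":0,"rx":0,"ry":0,"rz":0.044},{"gripper":0,"tx":-0.0009,"ty":-0.0004,"tz":0,"rx":0,"ry":0,"rz":0.066},{"gripper":0,"tx":-0.0009,"ty":-0.0004,"tz":0,"rx":0,"ry":0,"rz":0.089},{"gripper":0,"tx":-0.0009,"ty":-0.0004,"tz":0,"rx":0,"ry":0,"rz":0.1}]'
python3 - <<'E'
from h import *
print(get_obs()['ft_torque'],get_obs()['contact_force'],get_obs()['eef_rot'])
E
python3 -m pendant '[{"gripper":0,"tx":0,"ty":0,"tz":0,"rx":0,"ry":0,"rz":0.006},{"gripper":0,"tx":0,"ty":0,"tz":0,"rx":0,"ry":0,"rz":0.012},{"gripper":0,"tx":0,"ty":0,"tz":0,"rx":0,"ry":0,"rz":0.012},{"gripper":0,"tx":0,"ty":0,"tz":0,"rx":0,"ry":0,"rz":0.012}]'
python3 - <<'E'
from h import *
print(get_obs()['ft_torque'],get_obs()['contact_force'],get_obs()['eef_rot'])
im,d=snapshot('scene'); save('s2',im[120:320,240:480].repeat(3,0).repeat(3,1))
im,d=snapshot('wrist'); save('w5',im)
E
```

```text
clock: 25.38
tcp_pos: [0.4976, 0.1543, 0.1342]
eef_rot: [-3.14, 0.002, 1.677]
contact_force: [-3.7, -4.6, 7.4]
grip_width: 0.0088
[-0.77434998  0.71680003  0.17159482] [-3.66304526 -4.5524105   7.430064  ] [-3.14011317e+00  2.34918788e-03  1.67745014e+00]
clock: 25.72
tcp_pos: [0.4976, 0.1542, 0.1342]
eef_rot: [-3.14, 0.002, 1.643]
contact_force: [-4.5, -5.0, 7.1]
grip_width: 0.009
[-0.77021589  0.75334015  0.11735855] [-4.49977744 -5.00169924  7.09509331] [-3.14011564e+00  2.42740235e-03  1.64297462e+00]
```

View pics/s2.png

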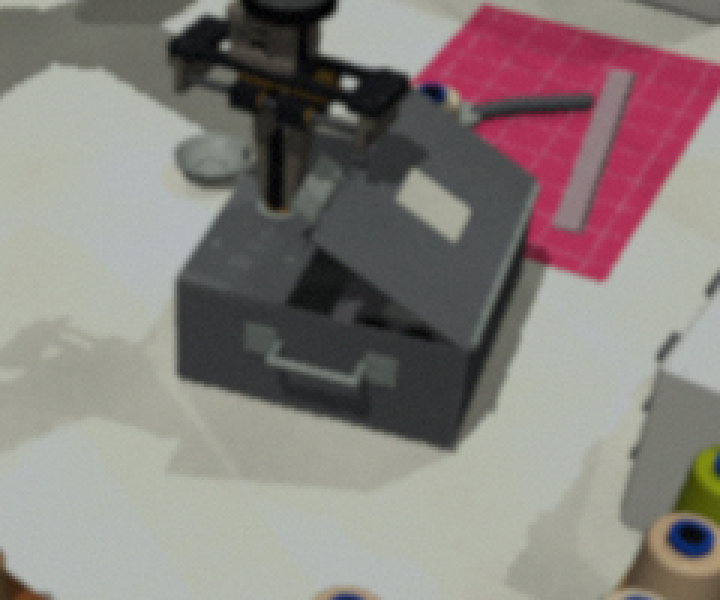

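View pics/w5.png

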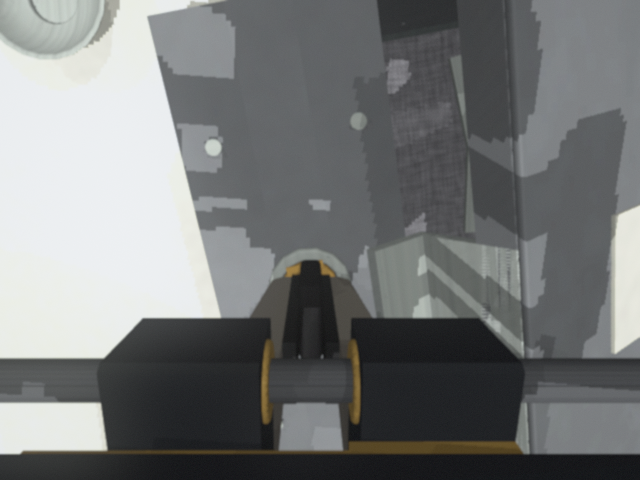

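The lid has sprung up, and the key is still gripped at (310,300) in the wrist view. I'll turn a little further to make sure it's at the stop, then check the lid height.

```bash
python3 -m pendant '[{"gripper":0,"tx":0,"ty":0,"tz":0,"rx":0,"ry":0,"rz":0.008},{"gripper":0,"tx":0,"ty":0,"tz":0,"rx":0,"ry":0,"rz":0.014},{"gripper":0,"tx":0,"ty":0,"tz":0,"rx":0,"ry":0,"rz":0.014},{"gripper":0,"tx":0,"ty":0,"tz":0,"rx":0,"ry":0,"rz":0.014}]'
python3 - <<'E'
from h import *
print(get_obs()['ft_torque'],get_obs()['contact_force'],get_obs()['eef_rot'])
E
python3 -m pendant '[{"gripper":0,"tx":0,"ty":0,"tz":0,"rx":0,"ry":0,"rz":0.008},{"gripper":0,"tx":0,"ty":0,"tz":0,"rx":0,"ry":0,"rz":0.014},{"gripper":0,"tx":0,"ty":0,"tz":0,"rx":0,"ry":0,"rz":0.014},{"gripper":0,"tx":0,"ty":0,"tz":0,"rx":0,"ry":0,"rz":0.014}]'
python3 - <<'E'
from h import *
print(get_obs()['ft_torque'],get_obs()['contact_force'],get_obs()['eef_rot'])
im,d=snapshot('wrist'); c=camera_params('wrist'); P=cloud('wrist',d,c)
print(np.round(P[100,500:600:10],3).tolist())
E
```

```text
clock: 26.15
tcp_pos: [0.4975, 0.1542, 0.1342]
eef_rot: [-3.14, 0.003, 1.599]
contact_force: [-4.1, -5.1, 8.4]
grip_width: 0.0087
[-0.83587835  0.75179142  0.11810838] [-4.12779037 -5.08461522  8.37233999] [-3.14013229e+00  2.50330016e-03  1.59903213e+00]
clock: 26.48
tcp_pos: [0.4975, 0.1542, 0.1342]
eef_rot: [-3.14, 0.003, 1.555]
contact_force: [-5.0, -4.4, 7.3]
grip_width: 0.0089
[-0.87732203  0.78256824  0.13527546] [-4.98530246 -4.4391644   7.28048137] [-3.14016652e+00  2.58176904e-03  1.55502747e+00]
[[0.548, 0.23, 0.18], [0.551, 0.23, 0.178], [0.554, 0.23, 0.177], [0.558, 0.23, 0.175], [0.563, 0.231, 0.171], [0.566, 0.231, 0.17], [0.57, 0.231, 0.168], [0.574, 0.231, 0.166], [0.579, 0.231, 0.164], [0.584, 0.231, 0.161]]
```

Run:
```python
from h import *
im,d=snapshot('wrist')
save('w6',cv2.resize(im[235:365,240:380],None,fx=5,fy=5,interpolation=cv2.INTER_CUBIC))
t=[]
for i in range(12): snapshot('top'); t.append(np.r_[get_obs()['ft_torque'],get_obs()['contact_force']])
print(np.mean(t,0),np.std(t,0)/3.5,get_obs()['eef_rot'])
```

```text
[-0.80995722  0.79034632  0.14401246 -4.33576019 -4.17887678  8.04739787] [0.00756077 0.00702255 0.00936687 0.14225045 0.14188838 0.17024675] [-3.14011443e+00  2.62006485e-03  1.55511850e+00]
```

View pics/w6.png

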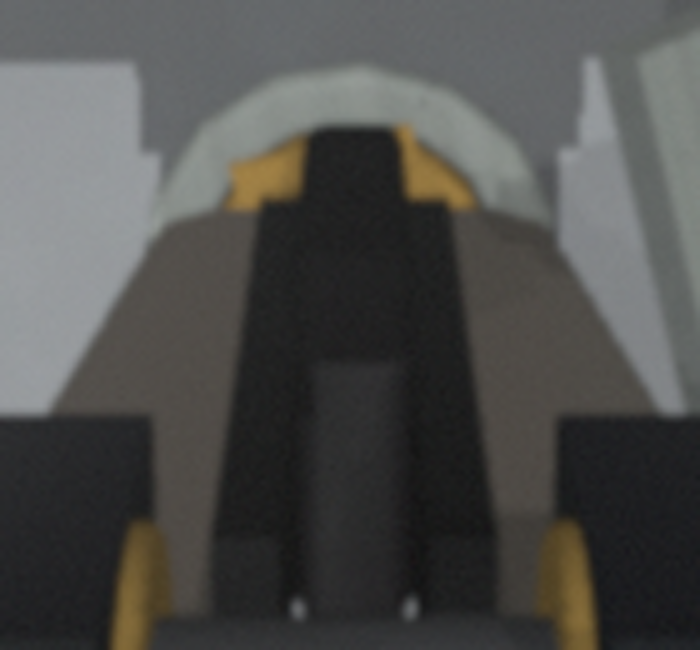

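The bow is square in the jaws with no slip. The plug face still lags a little and the torque hasn't clearly risen, so I'll turn further until I feel the stop.

```bash
cat > t.py <<'E'
from h import *
t=[]
for i in range(8): snapshot('top'); t.append(np.r_[get_obs()['ft_torque'],get_obs()['contact_force']])
print(np.round(np.mean(t,0),3),'yaw',get_obs()['eef_rot'][2])
E
python3 -m pendant '[{"gripper":0,"tx":0,"ty":0,"tz":0,"rx":0,"ry":0,"rz":0.008},{"gripper":0,"tx":0,"ty":0,"tz":0,"rx":0,"ry":0,"rz":0.014},{"gripper":0,"tx":0,"ty":0,"tz":0,"rx":0,"ry":0,"rz":0.014}]'
python3 t.py
python3 -m pendant '[{"gripper":0,"tx":0,"ty":0,"tz":0,"rx":0,"ry":0,"rz":0.008},{"gripper":0,"tx":0,"ty":0,"tz":0,"rx":0,"ry":0,"rz":0.014},{"gripper":0,"tx":0,"ty":0,"tz":0,"rx":0,"ry":0,"rz":0.014}]'
python3 t.py
```

```text
clock: 27.43
tcp_pos: [0.4974, 0.1544, 0.1342]
eef_rot: [-3.14, 0.002, 1.511]
contact_force: [-4.3, -4.8, 8.2]
grip_width: 0.0088
[-0.689  0.805  0.252 -4.729 -3.873  7.829] yaw 1.5114318831280005
clock: 28.08
tcp_pos: [0.4974, 0.1544, 0.1342]
eef_rot: [-3.14, 0.003, 1.467]
contact_force: [-5.2, -5.0, 8.6]
grip_width: 0.0091
[-0.685  0.806  0.399 -4.208 -4.145  8.317] yaw 1.4678812065169167
```

The torque rises from 0.14 to 0.25 to 0.40 N m, so the plug is at its stop. I'll back off slightly, check that it holds, and look once at the whole scene.

```bash
python3 -m pendant '[{"gripper":0,"tx":0,"ty":0,"tz":0,"rx":0,"ry":0,"rz":-0.005},{"gripper":0,"tx":0,"ty":0,"tz":0,"rx":0,"ry":0,"rz":-0.005},{"gripper":0,"tx":0,"ty":0,"tz":0,"rx":0,"ry":0,"rz":-0.005},{"gripper":0,"tx":0,"ty":0,"tz":0,"rx":0,"ry":0,"rz":-0.005},{"gripper":0,"tx":0,"ty":0,"tz":0,"rx":0,"ry":0,"rz":-0.005}]'
python3 t.py; python3 t.py
python3 -c "
from h import *
im,d=snapshot('scene'); save('s3',im)"
```

```text
clock: 28.9
tcp_pos: [0.4975, 0.1544, 0.1342]
eef_rot: [-3.14, 0.003, 1.483]
contact_force: [-4.7, -4.3, 8.4]
grip_width: 0.0088
[-0.699  0.805  0.305 -4.097 -4.236  8.21 ] yaw 1.483259736494789
[-0.706  0.83   0.308 -4.442 -3.846  8.021] yaw 1.4833426706109205
```

View pics/s3.png

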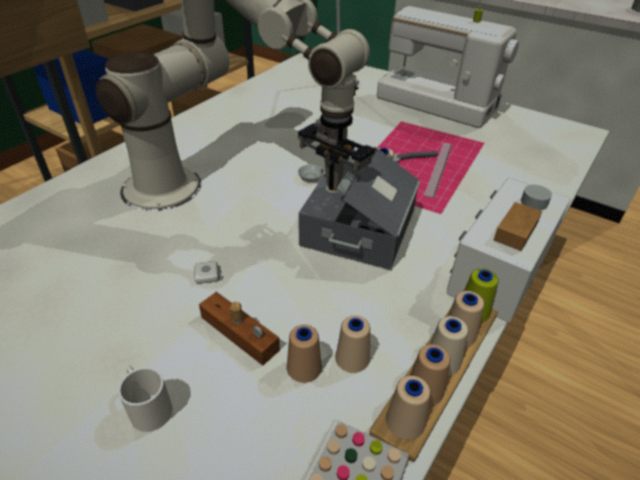

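The lid is open around (380,190), the gripper still holds the key at (335,180), and the round key, screwdriver and bystanders are where they were. The torque holds steady at about 0.31 N m, so I'm handing in.

```bash
python3 -c "
from cell import *
print(close_job())"
```

```text
the job is handed in; nothing more can be done
None
```

The box is unlocked and the lid is up. The arm is still gripping the square-bowed key and holding it turned against its stop.

- **Insertion:** I worked the key past both pins with 1–3 mm side strokes at about 5–8 N. Readings were taken only at the end of each move; the highest push up on the key there was 8.4 N. It seated fully at the expected height (TCP z 0.1342 m).
- **Turn:** I turned it clockwise about 1.9 rad at the bow. The stop came about 0.1 rad later than your play figure suggested: the torque only began to climb clearly after 1.83 rad. I backed off slightly and it held steady at about 0.31 N m, with about 8 N down and 6 N sideways.
- **Lid and surroundings:** The lid's front edge measured about 0.18 m above the table, or 70 mm above the deck, which is fully open. In the last picture the round key, screwdriver, stand and the other items in view looked undisturbed.

The job was handed in at about 30 s, and no check failed. The only error was a first set of move commands refused for missing fields, before anything had moved.

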